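Snap the lock knob onto the gauge drawer's D-shaft and lock the drawer

TASK

The lock knob has come off the gauge drawer: pick it up from the shelf, fit its D-shaped bore over the drawer lock's D-shaft and push it on firmly but without forcing it (no more than about 20 N) until it snaps fully home. Then turn it clockwise to its stop so that the knob points straight at the drawer front and the drawer is locked, and let go. Do not press the red button, and do not shift the gauges and other things on the shelf.

Things in the scene. Friction and masses are not known exactly. Their poses are not given: they have to be found in the camera images.
- lock_knob: grey plastic knob, 52 mm tall, 70-120 g, standing bore down on the shelf. Round skirt 48 mm in diameter, 28 mm high, bar grip on top. Origin: on the bore axis at the underside; z up; its pointed end (white line) is at -x. Bore: 25 mm wide, 24 mm deep, chamfered mouth, flat on the -x side (under the pointed end), 7 mm from the axis. It goes on only with this flat over the shaft's flat, within about 0.08 rad.
- knob_bar (a point): middle of the knob's bar grip, 40 mm above the knob's underside on its axis; axes as lock_knob's. The bar runs along x: 16 mm wide (y), 24 mm high (28 to 52 mm above the underside), straight sides from x = -17 to +21 mm, and a pointed nose to x = -25 mm.
- drawer_unit: fixed grey steel housing of the sprung gauge drawer, 200 (x) x 280 (y) x 80 mm high with a dark top plate. Origin: centre of its underside on the shelf; z up; its drawer front with a bar handle is on its -x side. The red button and the lock spindle stand on its top.
- lock_seat (a point): fixed point on the lock spindle's axis, on top of its round steel collar (38 mm across), 10 mm above the housing's top: the knob's underside rests here when fully home. Axes as drawer_unit's; they do not turn with the spindle. Aligned, the knob slides freely to 11 mm above here, where two sprung balls in the shaft stop it; 8 to 16 N pushes it past, and it snaps home. Contact forces over 45 N break the lock.
- shaft_top (a point): fixed point: centre of the upper end of the vertical steel D-shaft, 22 mm above lock_seat. Shaft 24 mm in diameter, rim chamfered 1.5 mm, flat 6.5 mm from the axis. The knob has 0.5 mm play, so it can rock about 0.08 rad. Turned wrongly, it rests on this end. The spindle turns 1.35 rad between stops against 0.12 N m friction; a light push of the knob does not drag it. Axes as drawer_unit's, not turning.
- lock_front (a point): fixed point at drawer_unit's front top edge straight ahead (-x) of the spindle. With the spindle at its clockwise stop (seen from above) the knob turned against it points here: locked. At the start the shaft's flat points 0.4 to 1.45 rad counter-clockwise of this; this angle is not measured. A steel tongue 85 mm long under the collar points the same way as the flat and turns with it.
- release_button (a joint): red push button 28 mm in diameter on the drawer unit's top, 135 mm to the right (-y of drawer_unit) of the lock spindle, top about 22 mm above the housing: travel in m, 0 = up, 0.006 = fully pressed. Not to be pressed.
- plug_gauge: bright double-ended plug gauge with a dark handle, 138 mm long, 34 mm thick, lying on the shelf; origin under its middle, long axis x. Bystander.
- sub_stub: blackened steel crossover sub stub, standing, 88 mm in diameter and 118 mm tall, 2.5 kg; origin at the centre of its underside. Bystander.
- steel_rule: steel rule 300 x 26 x 3 mm lying flat; origin at the centre of its underside, long axis x. Bystander.
- dial_indicator: dial indicator lying face up, 60 mm in diameter with rubber grip, 21 mm high, its stem and plunger reaching 76 mm from the centre along +x; origin at the centre of the underside. Bystander.
There are look-alikes about, which are no part of the job. Of the things like the lock_knob, leave any that is pink or yellow; of the rest the larger one is meant.

How it is judged:
On the way, in this order (a step that is already met when the one before it is completed fails the run):
1. the knob is snapped fully home on the D-shaft (z of lock_knob in the frame of lock_seat below 0.002 m and horizontal distance between lock_knob and lock_seat below 0.003 m and angle between lock_knob's own z axis and vertical below 0.1 rad), for 0.1 s.
2. the knob is turned clockwise to the locked stop (angle between the x axis of lock_knob and the x axis of drawer_unit, either way round below 0.15 rad and z of lock_knob in the frame of lock_seat below 0.002 m), for 0.1 s.
At the end, for the whole second after the job is handed in: the knob is fully home on the D-shaft (underside within 2 mm of the seat, axis within 3 mm, upright within 0.1 rad), turned to the locked stop (its bar within 0.15 rad of the line straight to the drawer front), released and at rest (all of step 2 and z of lock_knob in the frame of lock_seat above -0.003 m and horizontal distance between lock_knob and lock_seat below 0.003 m and angle between lock_knob's own z axis and vertical below 0.1 rad and linear speed of lock_knob below 0.02 m/s); the robot touches nothing.
It fails at once if the knob is pushed against the lock with more than 45 N of contact force (contact force between lock_knob and drawer_unit above 45 N).
It fails at once if the red button is pressed (value of joint release_button above 0.003 m).
It fails at once if a gauge or other thing on the shelf is shifted by more than 20 mm (distance of any of plug_gauge, sub_stub, steel_rule, dial_indicator from where it was at the start of the episode above 0.02 m).
It also fails if it takes over 58 s, if anything falls off the work surface, if the arm or the gripper's body presses on something with over 40 N, if the wrist force passes 120 N, or if a joint passes its speed limit or range.

ROBOT

A 7-joint arm with a two-finger parallel gripper is mounted at the origin on the work surface. World frame = base frame: x ahead of the robot, y to its left, z up, the work surface at z = 0. Lengths are in m, angles in rad, forces in N, time in s.
With the tool pointing down it reaches from about 0.4 to 0.85 m from the base axis. Payload 10.4 kg.
Tool frame: the origin (TCP) lies at the very end of the fingers, on their centre line; the grasp point (between the pads) lies 19 mm behind it; z points along the fingers, y is the direction in which the jaws open and shut (so a half turn about z gives the same grasp; the last joint's range is limited). The gripper opens to 87 mm and grips with 3 to 60 N. Pads are 19 mm wide; open, the fingers measure 117 mm over their backs; the gripper's body (75 mm by 190 mm) begins 51 mm behind the grasp point.
Start: joints at [1.185, 0.332, -0.065, 1.46, 0.022, 1.35, -0.088], TCP at [0.222, -0.584, 0.223] pointing down, gripper open.
Joint ranges: [-2.6, 2.6], [-0.5, 2.12], [-1.47, 1.34], [0.16, 2.42], [-1.27, 4.41], [0.06, 2.06], [-2.6, 2.6]. Speed limits (rad/s): [2.22, 2.22, 2.79, 2.79, 3.14, 3.14, 3.14].

INTERFACE

Orientations are given as a rotation vector (axis times angle).
In Python, from cell import robot gives the robot as it stands.
- The arm moves only by the tool servo_tool, never from a script. Its argument "targets" is text: rows parted by semicolons, each of 7 numbers parted by spaces: the shift along the tool's x, y, z in units of 40 mm (1.0 is 40 mm), then the turn, a rotation vector about the tool's x, y, z in units of 6 degrees (1.0 is 6 degrees), then the opening in per cent of the stroke, from 0 (shut) to 100 (fully open). A call has 1 to 20 rows; each row shifts and turns the commanded pose from where the row before left it, along the tool's axes as they then stand; what a row does not reach is not made up. A row lasts 1/12 s, in which the tool goes at most 41.7 mm and 7.16 degrees, less where a joint would pass 70% of its speed; a pose out of reach is approached as far as the arm can. A call is refused whole if a number of a shift passes 1 or a number of a turn 1, either way. A call with a gripper value outside its range is refused whole. The fingers move at their own pace and stop on an object; "squeeze" is the grip in N (left out, the last holds). Time passes only in rows, so rows that do not move let the fingers close. It gives the time, the measured TCP pose, the force and the opening at its end, in the units of the state.
- robot.sense(): the state, without advancing time (a new reading comes with each control period).
- robot.grab_frame(name): name is "scene" or "side" or "wrist"; returns a dict with "img" (400x640x3 uint8, red, green, blue), "vfov" (degrees; the focal length in pixels is half the picture's height over the tangent of half this angle, whatever the lens; pixels are square), "cx", "cy" (the principal point, pixels), "R" (3x3) and "t" (3): a world point X has camera coordinates R X + t; the wrist camera has in their place "T_tool_cam" (4x4, takes a point from camera to tool coordinates, whose origin is the TCP and whose axes are the flange's). Camera axes: x right, y down, z forward; pixel columns grow to the right and rows downward; lengths in m; the calibration is good to about 2 mm. A picture is of the moment at which its call begins: read the wrist's pose just before it. There is no depth.
- robot.job_done(): hands the job in, once; it reports no verdict.
Trained networks look in a picture, given as the dict that the camera call returned (one of the last four; its "shot" number tells which), for a name from the list of things; names that differ only in an ending like _2 or _b are one class to them, and where a whole thing is asked for, a point or a joint stands for the part that bears it (a point fixed in the world has none). Each returns a list of dicts, best first, with "conf" (0 to 1); they miss things now and then, are a little off and sometimes report something else, mostly with a low value. They report only what shows in the picture. A call takes as long as a camera call. They do not tell look-alikes from the thing itself.
- robot.recognise(target, picture): "centre" ([row, column] in pixels, amid what is visible of it).
- robot.pinpoint(target, picture): "centre" ([row, column] in pixels: a listed point, or the origin of a listed thing).
The state is a dict: "clock": time; "joint_pos": joint angles; "dq": joint speeds; "effort": joint torques, N m; "eef_pos": TCP position; "ee_rot": TCP orientation; "wrist_force": force on the tool from outside, world axes, zero at the start; "wrist_torque": the same for the moment, N m; "opening": finger opening in m.
Only numpy, scipy, OpenCV 4.12 (cv2) and the standard library are available. Lean on these libraries where they do the work, as an engineer would, in place of code of your own. Each camera call takes 0.05 s, during which the arm holds its last target.

## Working session

There is one attempt and no reset: what is moved stays moved. The work goes in short steps, Python scripts to look and compute and a tool call to move; the robot and the scene stay as the last step left them, time stands still between calls to the robot, and variables do not carry over. Pictures are saved under pics/ and viewed, and the job is handed in when it is done.

Besides the shell and the picture viewer there is one more tool, called after ">>>" in YAML: its name, and indented under it one key for each argument. servo_tool: Moves the arm, as the interface text tells. Its arguments: {"type":"object","properties":{"targets":{"type":"string"},"squeeze":{"type":"number"}},"required":["targets"]}

```bash
ls; mkdir -p pics
python3 - <<'E'
from cell import robot
import cv2
print(robot.sense())
for n in ["scene","side","wrist"]:
    f=robot.grab_frame(n); cv2.imwrite(f"pics/{n}0.png",f["img"][:,:,::-1])
    print(n,{k:v for k,v in f.items() if k!="img"})
    for tg in ["lock_knob","knob_bar","lock_seat","shaft_top","lock_front","release_button"]:
        for fn in ("recognise","pinpoint"):
            try: print(tg,fn,[(d["centre"],round(d["conf"],2)) for d in getattr(robot,fn)(tg,f)])
            except Exception as e: print(tg,fn,e)
print(robot.sense()["clock"])
E
```

```text
pics
{'clock': 0.0, 'joint_pos': array([ 1.18544612,  0.33285569, -0.06471547,  1.46093914,  0.02160261,
        1.34991222, -0.08850095]), 'dq': array([-0.00051575,  0.00101816, -0.00078921,  0.0004463 , -0.00054549,
        0.00038542, -0.0019524 ]), 'effort': array([-9.03439723e-04, -6.23267269e+01,  2.39871209e-02, -3.89898133e+01,
       -6.14892016e-02,  4.00010333e-02,  1.02730435e-04]), 'eef_pos': array([ 0.22164227, -0.58396114,  0.22176513]), 'ee_rot': array([-3.08869011e+00, -5.66492671e-01,  5.00710824e-04]), 'wrist_force': array([-0.07825624, -0.93020425,  0.20702941]), 'wrist_torque': array([0.07547836, 0.00403323, 0.03531571]), 'opening': 0.08689567651942141}
scene {'vfov': 43.182271317967164, 'cx': 312.30707040092676, 'cy': 194.12314048866097, 'R': array([[-0.319677  ,  0.9473144 ,  0.020051  ],
       [ 0.57716737,  0.2114639 , -0.78877173],
       [-0.75145488, -0.2405794 , -0.61435911]]), 't': array([ 0.25958615, -0.22739367,  1.62292907]), 'shot': 1}
lock_knob recognise [([201.9, 277.7], 0.65), ([195.7, 244.4], 0.65), ([176.4, 284.4], 0.64), ([211.2, 250.2], 0.61)
[... 2183 characters left out ...]
02],
       [ 9.99999890e-01, -4.61170960e-04,  8.25078044e-05,
         2.55705387e-04],
       [-2.19241936e-04, -3.05019022e-01,  9.52346233e-01,
        -1.62499530e-01],
       [ 0.00000000e+00,  0.00000000e+00,  0.00000000e+00,
         1.00000000e+00]]), 'shot': 3}
lock_knob recognise []
lock_knob pinpoint []
knob_bar recognise []
knob_bar pinpoint []
lock_seat recognise []
lock_seat pinpoint []
shaft_top recognise []
shaft_top pinpoint []
lock_front recognise [([12.4, 221.1], 0.5)]
lock_front pinpoint []
release_button recognise []
release_button pinpoint it knows: dial_indicator, drawer_unit, knob_bar, lock_front, lock_knob, lock_seat, plug_gauge, shaft_top, steel_rule, sub_stub
1.8
```

View pictures.

View pics/scene0.png

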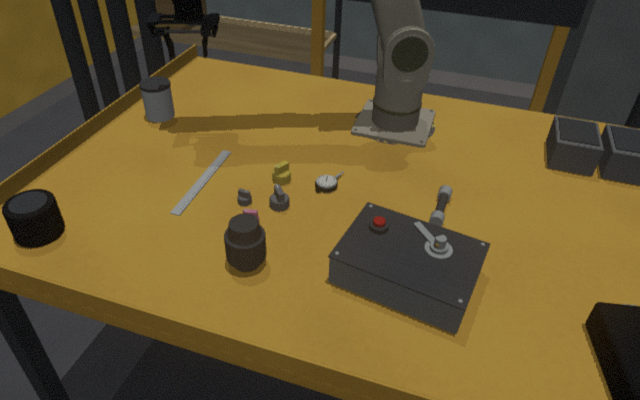

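View pics/side0.png

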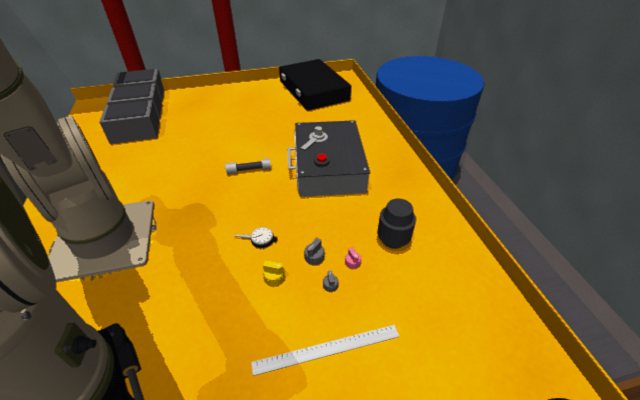

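View pics/wrist0.png

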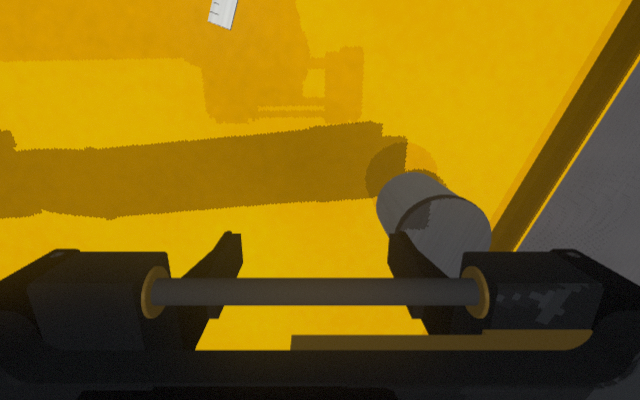

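Run:
```python
import cv2
a=cv2.imread("pics/scene0.png"); b=cv2.imread("pics/side0.png")
cv2.imwrite("pics/c1.png",cv2.resize(a[150:300,220:500],None,fx=2.85,fy=2.85,interpolation=cv2.INTER_CUBIC))
cv2.imwrite("pics/c2.png",cv2.resize(b[90:310,240:420],None,fx=2.7,fy=2.7,interpolation=cv2.INTER_CUBIC))
```

```text
(no output)
```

View pics/c1.png

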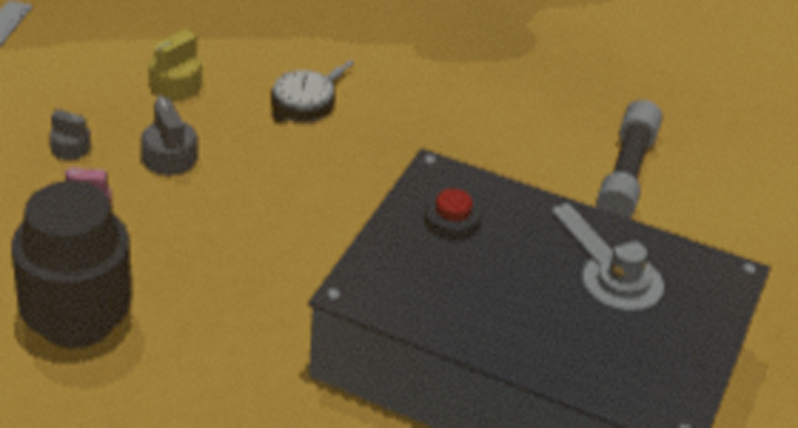

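View pics/c2.png

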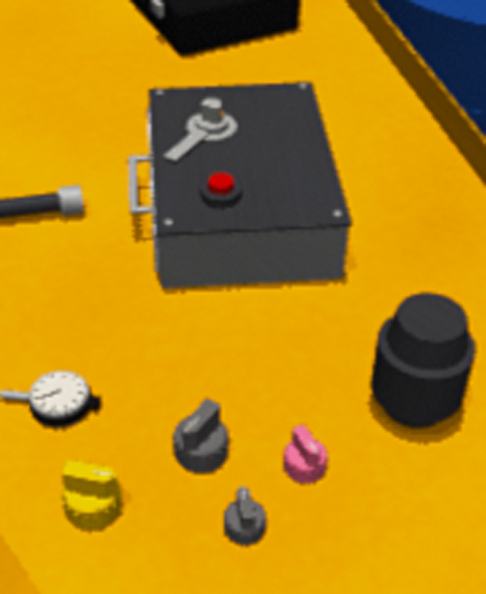

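The target is the larger grey knob, at scene (202,278) and side (252,315). The smaller grey one, at scene (196,245) and side (284,333), is a look-alike. The spindle is at scene (240,441) and side (132,318), and its tongue points front-right. I'll triangulate these next.

```bash
cat > h.py <<'E'
import numpy as np, cv2
from scipy.spatial.transform import Rotation as Ro
SC=dict(vfov=43.182271317967164,cx=312.30707,cy=194.12314,R=np.array([[-0.319677,0.9473144,0.020051],[0.57716737,0.2114639,-0.78877173],[-0.75145488,-0.2405794,-0.61435911]]),t=np.array([0.25958615,-0.22739367,1.62292907]))
SI=dict(vfov=57.84943031768436,cx=319.185497,cy=203.328115,R=np.array([[0.97022455,-0.24220153,-0.00165744],[-0.16776503,-0.66707546,-0.72585482],[0.17469751,0.70452023,-0.68784594]]),t=np.array([-0.5606101,0.09079544,0.93849765]))
def foc(f): return 200/np.tan(np.radians(f["vfov"])/2)
def ray(f,rc,pose=None):
    d=np.array([(rc[1]-f["cx"])/foc(f),(rc[0]-f["cy"])/foc(f),1.0])
    if "T_tool_cam" in f:
        p,r=pose; W=np.eye(4);W[:3,:3]=Ro.from_rotvec(r).as_matrix();W[:3,3]=p
        C=W@f["T_tool_cam"]; return C[:3,3],C[:3,:3]@d
    return -f["R"].T@f["t"], f["R"].T@d
def plane(f,rc,z,pose=None):
    o,d=ray(f,rc,pose); return o+d*(z-o[2])/d[2]
def tri(rays):
    A=np.zeros((3,3));b=np.zeros(3)
    for o,d in rays:
        d=d/np.linalg.norm(d);P=np.eye(3)-np.outer(d,d);A+=P;b+=P@o
    x=np.linalg.solve(A,b)
    return x,[np.linalg.norm(np.cross(x-o,d/np.linalg.norm(d))) for o,d in rays]
def proj(f,X,pose=None):
    if "T_tool_cam" in f:
        p,r=pose; W=np.eye(4);W[:3,:3]=Ro.from_rotvec(r).as_matrix();W[:3,3]=p
        C=np.linalg.inv(W@f["T_tool_cam"]); c=C[:3,:3]@X+C[:3,3]
    else: c=f["R"]@X+f["t"]
    return np.array([f["cy"]+foc(f)*c[1]/c[2],f["cx"]+foc(f)*c[0]/c[2]])
E
python3 - <<'E'
from h import *
np.set_printoptions(precision=4,suppress=True)
for n,a,b,z in [("knob",(206.4,277.6),(258,315.4),0),("bar",(193,277.9),(245.1,312.7),.04),("seat",(246.6,439),(135.2,317.5),.09),("top",(238.6,442.1),(129.3,318.8),.112),("front",(230,449.9),(136.2,297.6),.08)]:
    print(n,*tri([ray(SC,a),ray(SI,b)]),plane(SC,a,z)[:2],plane(SI,b,z)[:2])
# top corner screws: scene crop/2.85+(150,220); side crop/2.7+(90,240)
for n,a,b in [("FR",(430,160),(168,222)),("BR",(334,294),(338,213)),("FL",(749,268),(159,93)),("BL",(685,428),(303,86)),("tongue tip",(563,210),(172,153)),("button",(455,200),(221,182))]:
    a=(150+a[1]/2.85,220+a[0]/2.85);b=(90+b[1]/2.7,240+b[0]/2.7)
    print(n,*tri([ray(SC,a),ray(SI,b)]),plane(SC,a,.08)[:2],plane(SI,b,.08)[:2])
E
```

```text
knob [ 0.5185 -0.1934 -0.0014] [np.float64(0.0017620623980613705), np.float64(0.001762062398061361)] [ 0.5182 -0.1919] [ 0.5192 -0.1962]
bar [ 0.5153 -0.1902  0.0422] [np.float64(0.0011610733780669346), np.float64(0.0011610733780668767)] [ 0.5141 -0.1918] [ 0.5151 -0.1873]
seat [0.6237 0.2112 0.0843] [np.float64(0.0022305468400327386), np.float64(0.002230546840032622)] [0.6272 0.2123] [0.6223 0.1993]
top [0.6264 0.2121 0.1072] [np.float64(0.004836999534341215), np.float64(0.0048369995343412985)] [0.6258 0.2146] [0.626 0.197]
front [0.5621 0.2263 0.082 ] [np.float64(0.003371251784577192), np.float64(0.003371251784576965)] [0.5552 0.2283] [0.5638 0.2242]
FR [0.5386 0.0455 0.0809] [np.float64(0.0026821835942538353), np.float64(0.002682183594253877)] [0.5341 0.0466] [0.54   0.0431]
BR [0.7127 0.0157 0.0821] [np.float64(0.0031540707258114827), np.float64(0.0031540707258115052)] [0.7072 0.0169] [0.715  0.0145]
FL [0.5809 0.2973 0.08  ] [np.float64(0.0033872013100959344), np.float64(0.00338720131009598)] [0.5765 0.2994] [0.582  0.2917]
BL [0.7549 0.2669 0.0821] [np.float64(0.0038876847499216415), np.float64(0.0038876847499215456)] [0.7486 0.2696] [0.757  0.2643]
tongue tip [0.568  0.1574 0.086 ] [np.float64(0.001795898065461427), np.float64(0.0017958980654613147)] [0.5585 0.1581] [0.5703 0.1634]
button [0.6023 0.0775 0.0987] [np.float64(0.003915803877363777), np.float64(0.003915803877363909)] [0.5756 0.0765] [0.6102 0.0969]
```

>>> servo_tool:
  targets: "0.4 -0.27 0 0 0 0 100;0.82 -0.54 0 0 0 0 100;0.82 -0.54 0 0 0 0 100;0.82 -0.54 0 0 0 0 100;0.82 -0.54 0 0 0 0 100;0.82 -0.54 0 0 0 0 100;0.82 -0.54 0 0 0 0 100;0.82 -0.54 0 0 0 0 100;0.82 -0.54 0 0 0 0 100;0.82 -0.54 0 0 0 0 100;0.82 -0.54 0 0 0 0 100;0.82 -0.54 0 0 0 0 50;0.42 -0.27 0 0 0 0 50;0 0 0 0 0 0 50;0 0 0 0 0 0 50"
  squeeze: 20

```text
clock: 3.05
eef_pos: [0.4983, -0.2013, 0.2225]
ee_rot: [-3.089, -0.571, 0.0]
wrist_force: [-0.5, -1.5, -0.1]
opening: 0.0682
```

Run:
```python
from h import *
from cell import robot
s=robot.sense();f=robot.grab_frame("wrist")
cv2.imwrite("pics/w1.png",f["img"][:,:,::-1])
pose=(s["eef_pos"],s["ee_rot"]);print(s["clock"],pose,s["joint_pos"],s["opening"])
for tg,z in (("lock_knob",0),("knob_bar",.04)):
    for d in robot.pinpoint(tg,f): print(tg,d,plane(f,d["centre"],z,pose))
```

```text
3.05 (array([ 0.49827185, -0.20130791,  0.22251752]), array([-3.08926677e+00, -5.70734780e-01,  1.40385740e-05])) [ 0.66449992  0.16591108 -0.40608237  1.67605055  0.06746865  1.31349572
 -0.95920459] 0.06815131250907758
lock_knob {'centre': [97.0, 365.7], 'conf': 0.85} [ 0.60075454 -0.22842779  0.        ]
lock_knob {'centre': [163.6, 379.4], 'conf': 0.84} [ 0.53225334 -0.27801359  0.        ]
lock_knob {'centre': [234.1, 306.9], 'conf': 0.64} [ 0.40562248 -0.22542606  0.        ]
lock_knob {'centre': [155.5, 313.0], 'conf': 0.56} [ 0.51151645 -0.19424579  0.        ]
knob_bar {'centre': [97.1, 372.5], 'conf': 0.97} [ 0.60079275 -0.22943935  0.04      ]
knob_bar {'centre': [243.7, 306.2], 'conf': 0.93} [ 0.41069238 -0.2236316   0.04      ]
knob_bar {'centre': [155.8, 310.9], 'conf': 0.65} [ 0.51710897 -0.18976311  0.04      ]
knob_bar {'centre': [169.5, 382.8], 'conf': 0.57} [ 0.53193916 -0.27356068  0.04      ]
```

View pics/w1.png

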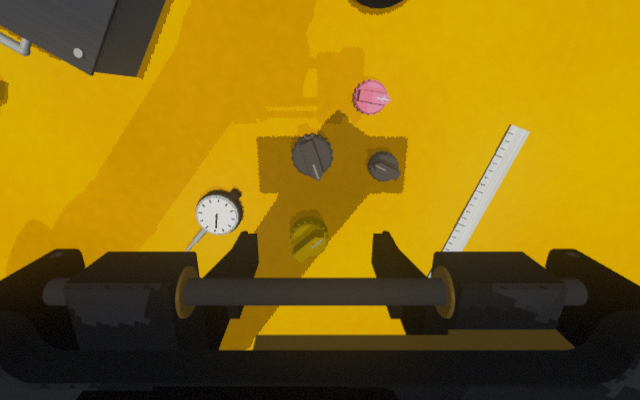

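Run:
```python
import cv2
a=cv2.imread("pics/w1.png")
cv2.imwrite("pics/c3.png",cv2.resize(a[125:190,270:360],None,fx=8,fy=8,interpolation=cv2.INTER_CUBIC))
```

```text
(no output)
```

View pics/c3.png

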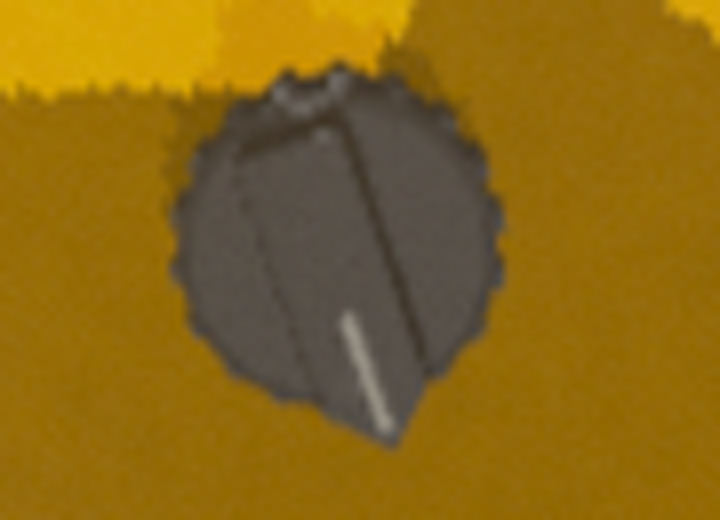

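Run:
```python
from h import *
from cell import robot
T=np.array([[-4.14027976e-04,-9.52346147e-01,-3.05019090e-01,8.39123884e-02],[1,-4.6e-4,8.25e-5,2.557e-4],[-2.19e-4,-3.0502e-1,.952346,-.1624995],[0,0,0,1]])
f=dict(vfov=66.85316234618823,cx=314.69024939949713,cy=195.9098688090583,T_tool_cam=T)
pose=(np.array([0.49827185,-0.20130791,0.22251752]),np.array([-3.08926677,-0.57073478,0]))
q=lambda x,y,z:plane(f,(125+y/8-.5*0,270+x/8),z,pose)
b=q(283,137,.052);t=q(395,445,.052);d=t-b
print(b,t,np.linalg.norm(d),np.arctan2(d[1],d[0]),"axis",t+(b-t)*25/46)
a=q(348,317,.052);e=q(388,432,.052);d=e-a;print("line",np.arctan2(d[1],d[0]))
for (x1,y1,x2,y2) in((342,120,425,370),(240,158,318,395)):
    d=q(x2,y2,.052)-q(x1,y1,.052);print(np.arctan2(d[1],d[0]))
print("skirt ctr",q(338,237,.028))
print("tool x yaw",(lambda m:np.arctan2(m[1,0],m[0,0]))(Ro.from_rotvec(pose[1]).as_matrix()))
print("stub",plane(SC,(262,246),0), plane(SI,(240,396),0))
```

```text
[ 0.53110369 -0.17818085  0.052     ] [ 0.49605214 -0.20815769  0.052     ] 0.04612182216635409 -2.4340750613194424 axis [ 0.5151019  -0.19186593  0.052     ]
line -2.447993104735589
-2.455261928774667
-2.4709349759112205
skirt ctr [ 0.51692127 -0.19139618  0.028     ]
tool x yaw 0.3653755145073268
stub [ 0.72349657 -0.18553578  0.        ] [ 0.73435922 -0.19025364  0.        ]
```

>>> servo_tool:
  targets: "0.5 -0.07 0 0 0 0 50;0 0 0.6 0 0 -1 50;0 0 0.9 0 0 -1 50;0 0 0.9 0 0 -1 50;0 0 0.9 0 0 -0.07 50;0 0 0.7 0 0 0 50;0 0 0 0 0 0 50;0 0 0 0 0 0 50"

```text
clock: 3.87
eef_pos: [0.5143, -0.1934, 0.0621]
ee_rot: [-2.959, -1.051, 0.003]
wrist_force: [0.5, 0.4, 0.6]
opening: 0.0435
```

```bash
cat > look.py <<'E'
from h import *
from cell import robot
import sys
def look(cam,name):
    s=robot.sense();f=robot.grab_frame(cam);cv2.imwrite("pics/%s.png"%name,f["img"][:,:,::-1])
    m=Ro.from_rotvec(s["ee_rot"]).as_matrix()
    print("clk",s["clock"],"p",s["eef_pos"].round(4),"yaw",round(np.arctan2(m[1,0],m[0,0]),4),"z",m[:,2].round(4),"F",s["wrist_force"].round(2),"M",s["wrist_torque"].round(3),"op",round(s["opening"],4),"q",s["joint_pos"].round(2))
    return s,f,(s["eef_pos"],s["ee_rot"])
E
python3 - <<'E'
from look import *
s,f,p=look("wrist","w2")
for r in [(.516,-.1917,.052),(.516,-.1917,.028)]: print(proj(f,np.array(r),p))
E
```

```text
clk 3.8667 p [ 0.5143 -0.1934  0.0621] yaw 0.6825 z [-2.4e-03  7.0e-04 -1.0e+00] F [0.5  0.4  0.62] M [ 0.033 -0.067 -0.015] op 0.0435 q [ 0.64  0.35 -0.43  1.82  0.17  1.01 -0.74]
[235.79648867 314.0943241 ]
[220.992538   314.22255598]
```

View pics/w2.png

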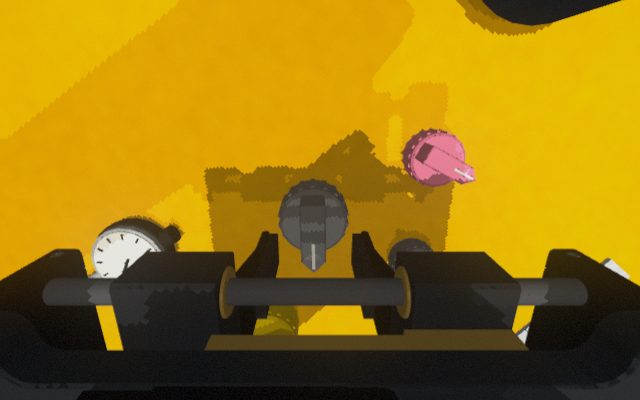

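Run:
```python
import cv2
a=cv2.imread("pics/w2.png")
cv2.imwrite("pics/c4.png",cv2.resize(a[170:290,260:370],None,fx=5,fy=5,interpolation=cv2.INTER_CUBIC))
```

```text
(no output)
```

View pics/c4.png

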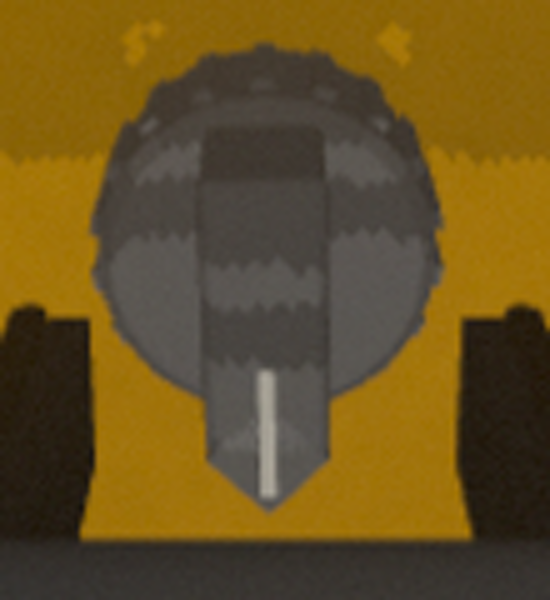

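Run:
```python
from look import *
s,f,p=look("wrist","w2b")
q=lambda x,y,z:plane(f,(170+y/5,260+x/5),z,p)
b=q(263,181,.052);t=q(268,510,.052);d=t-b;ax=t+(b-t)*25/46
print(b,t,np.linalg.norm(d),np.arctan2(d[1],d[0])+np.pi,ax)
m=Ro.from_rotvec(p[1]).as_matrix();print("tool-frame",m.T@(ax-p[0])*1000)
```

```text
clk 3.9167 p [ 0.5158 -0.1936  0.0639] yaw 0.6828 z [ 8.e-04 -5.e-04 -1.e+00] F [-0.05  0.06  0.35] M [ 0.026 -0.022 -0.007] op 0.0431 q [ 0.64  0.35 -0.43  1.82  0.17  1.01 -0.74]
[ 0.5316683  -0.17922567  0.052     ] [ 0.49640283 -0.20860427  0.052     ] 0.04589939937995435 0.6945828123094193 [ 0.51556885 -0.19263764  0.052     ]
tool-frame [ 0.44251424 -0.92486768 11.8658519 ]
```

>>> servo_tool:
  targets: "0.01 -0.02 0.39 0 0 -0.1 50;0 0 0.39 0 0 0 50;0 0 0 0 0 0 50;0 0 0 0 0 0 0;0 0 0 0 0 0 0;0 0 0 0 0 0 0;0 0 0 0 0 0 0;0 0 0 0 0 0 0;0 0 0 0 0 0 0"
  squeeze: 35

```text
clock: 4.72
eef_pos: [0.5157, -0.1919, 0.032]
ee_rot: [2.953, 1.069, 0.001]
wrist_force: [-0.9, -0.2, 4.9]
opening: 0.0159
```

Run:
```python
from look import *
s,f,p=look("wrist","w3")
```

```text
clk 4.7167 p [ 0.5157 -0.1919  0.032 ] yaw 0.6947 z [ 8.e-04 -4.e-04 -1.e+00] F [-0.89 -0.17  4.94] M [-0.027  0.169  0.026] op 0.0159 q [ 0.63  0.39 -0.42  1.84  0.2   0.95 -0.75]
```

>>> servo_tool:
  targets: "0 0 -0.3 0 0 0 0;0 0 -0.6 0 0 0 0;0 0 -0.95 0 0 0 0;0 0 -0.95 0 0 0 0;0.2 -0.17 -0.9 0 0 0 0;0.5 -0.42 -0.4 0 0 0 0;0.71 -0.59 0 0 0 0 0;0.71 -0.59 0 0 0 0 0;0.71 -0.59 0 0 0 0 0;0.71 -0.59 0 0 0 0 0;0.71 -0.59 0 0 0 0 0;0.71 -0.59 0 0 0 0 0;0.71 -0.59 0 0 0 0 0;0.71 -0.59 0 0 0 0 0;0.5 -0.42 0 0 0 -0.35 0;0.2 -0.17 0 0 0 -0.33 0;0 0 0 0 0 0 0;0 0 0 0 0 0 0;0 0 0 0 0 0 0"

```text
clock: 6.35
eef_pos: [0.5816, 0.1689, 0.1954]
ee_rot: [2.915, 1.17, -0.001]
wrist_force: [-0.2, 0.1, -1.4]
opening: 0.0156
```

Run:
```python
from look import *
s,f,p=look("wrist","w4")
for tg,z in (("lock_seat",.09),("shaft_top",.112),("lock_front",.08)):
    for d in robot.pinpoint(tg,f): print(tg,d,plane(f,d["centre"],z,p))
cv2.imwrite("pics/c5.png",cv2.resize(f["img"][60:310,210:460,::-1],None,fx=2.4,fy=2.4,interpolation=cv2.INTER_CUBIC))
```

```text
clk 6.35 p [0.5816 0.1689 0.1954] yaw 0.7633 z [-1.0e-04 -1.2e-03 -1.0e+00] F [-0.22  0.11 -1.44] M [-0.051 -0.096  0.004] op 0.0156 q [ 0.16  0.38 -0.66  1.52  0.24  1.32 -1.33]
shaft_top {'centre': [132.2, 314.9], 'conf': 0.81} [0.6240506  0.20903555 0.112     ]
shaft_top {'centre': [227.2, 315.8], 'conf': 0.33} [0.56504764 0.15151234 0.112     ]
lock_front {'centre': [173.9, 256.8], 'conf': 0.84} [0.55600134 0.21953613 0.08      ]
```

View pics/w4.png

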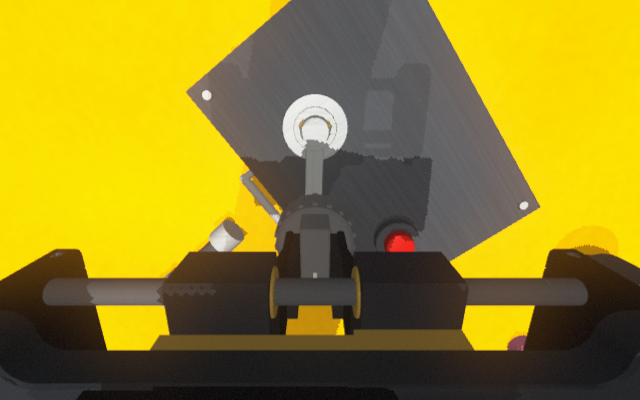

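Run:
```python
import cv2
a=cv2.imread("pics/w4.png")
cv2.imwrite("pics/c6.png",cv2.resize(a[85:210,265:365],None,fx=4.8,fy=4.8,interpolation=cv2.INTER_CUBIC))
```

```text
(no output)
```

View pics/c6.png

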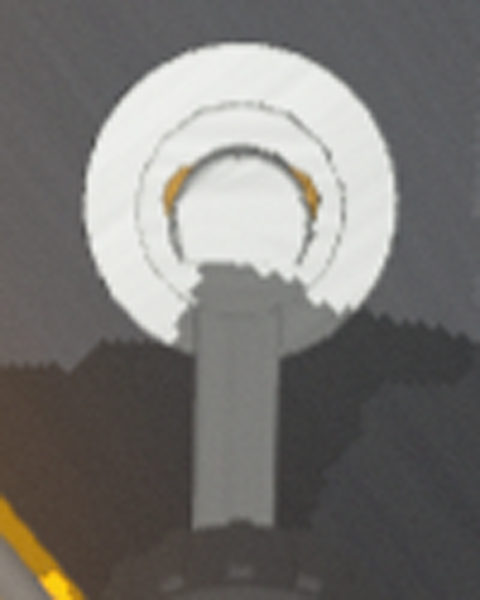

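Run:
```python
from look import *
s,f,p=look("wrist","w4b")
q=lambda x,y,z:plane(f,(85+y/4.8,265+x/4.8),z,p)
a=q(240,320,.086);b=q(233.5,520,.086);d=b-a;print("tongue",np.arctan2(d[1],d[0])+np.pi, "tongue w", np.linalg.norm(q(275,520,.086)-q(192,520,.086)))
for h in(.08,.082,.084): print("outer",q(240.5,199.5,h),np.linalg.norm(q(84,199,h)-q(397,199,h)))
print("collar",q(241,205,.09),np.linalg.norm(q(136,205,.09)-q(346,205,.09)), "top of collar edge",q(241,101,.09))
print("shaft", q(242,225,.112),np.linalg.norm(q(172,225,.112)-q(312,225,.112)), "arc top",q(241,150,.112))
m=Ro.from_rotvec(p[1]).as_matrix()
for z in(.08,.09,.112): print(z,[ (proj(f,np.array([x,y,z]),p)[::-1]-[265,85])*4.8 for x,y in((.6246,.2095),)])
```

```text
clk 6.55 p [0.5816 0.1694 0.1955] yaw 0.7637 z [ 3.e-04 -7.e-04 -1.e+00] F [ 0.37 -0.09 -1.65] M [-0.033 -0.036 -0.006] op 0.0156 q [ 0.16  0.38 -0.66  1.52  0.24  1.32 -1.33]
tongue 0.7312517332657023 tongue w 0.016254844228090495
outer [0.62542995 0.21062057 0.08      ] 0.05852060209865681
outer [0.62555047 0.2107421  0.082     ] 0.05809955503414158
outer [0.62567098 0.21086364 0.084     ] 0.0576785079696263
collar [0.62539355 0.21049142 0.09      ] 0.03789729142790908 top of collar edge [0.63839121 0.2229406  0.09      ]
shaft [0.62453357 0.20951479 0.112     ] 0.02328650208932084 arc top [0.63314399 0.2179922  0.112     ]
0.08 [array([241.75652498, 207.00095366])]
0.09 [array([241.92449266, 212.11096357])]
0.112 [array([242.34056828, 224.76905659])]
```

Run:
```python
import cv2,numpy as np
a=cv2.imread("pics/w4b.png")
c=cv2.resize(a[180:300,260:370],None,fx=5,fy=5,interpolation=cv2.INTER_CUBIC)
cv2.imwrite("pics/c7.png",np.clip(c.astype(float)*1.7,0,255).astype('uint8'))
```

```text
(no output)
```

View pics/c7.png

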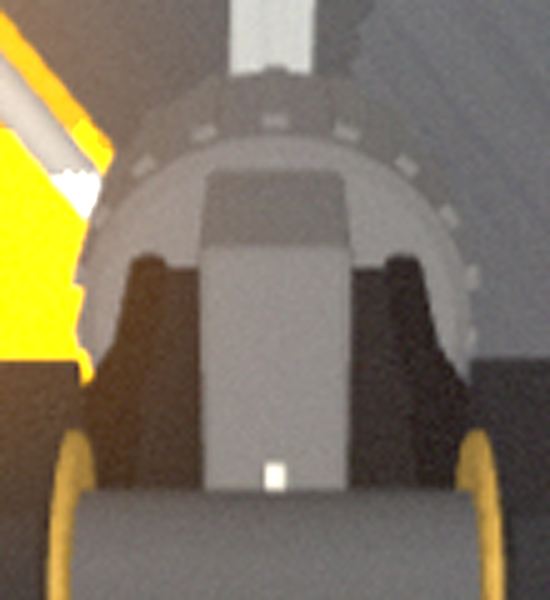

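Run:
```python
from look import *
s,f,p=look("wrist","w4c")
m=Ro.from_rotvec(p[1]).as_matrix()
def q(x,y,tz):
    P=plane(f,(180+y/5,260+x/5),p[0][2]-tz,p);return (m.T@(P-p[0])*1000).round(2)
for tz in(-.02,-.0195):print("back edge",q(276,246,tz),q(201,246,tz),q(352,246,tz),"rowbottom",q(275,488,tz),q(203,485,tz),q(350,485,tz))
print("bar foot",q(277,170,.004)); print("skirt",q(278,135,.004), "base edge",q(277,68,.032))
# shaft in tool coordinates
print("shaft",m.T@(np.array([.6248,.2098,.112])-p[0])*1000)
```

```text
clk 6.6 p [0.5816 0.1698 0.1955] yaw 0.7642 z [ 3.e-04 -5.e-04 -1.e+00] F [-0.02 -0.17 -1.11] M [-0.003  0.002  0.005] op 0.0155 q [ 0.16  0.38 -0.66  1.52  0.24  1.32 -1.33]
back edge [ 20.31   0.31 -20.  ] [ 20.31  -7.36 -20.01] [ 20.3    8.09 -20.  ] rowbottom [ -8.17   0.21 -20.  ] [ -7.79  -7.57 -20.  ] [ -7.8    8.31 -19.99]
back edge [ 20.08   0.31 -19.5 ] [ 20.09  -7.39 -19.51] [ 20.08   8.12 -19.5 ] rowbottom [ -8.49   0.21 -19.5 ] [ -8.11  -7.6  -19.5 ] [ -8.13   8.34 -19.49]
bar foot [19.34  0.48  4.  ]
skirt [23.71  0.59  4.  ] base edge [23.17  0.54 32.  ]
shaft [58.9072831   0.96898747 83.48218113]
```

>>> servo_tool:
  targets: "0.4 0.01 0 0 0 0 0;0.7 0.01 0 0 0 0.31 0;0.38 0 0.2 0 0 0 0;0 0 0.5 0 0 0 0;0 0 0.34 0 0 0 0;0 0 0 0 0 0 0;0 0 0 0 0 0 0;0 0 0 0 0 0 0;0 0 0 0 0 0 0"

```text
clock: 7.4
eef_pos: [0.6254, 0.2108, 0.1551]
ee_rot: [2.933, 1.126, 0.003]
wrist_force: [0.6, -0.3, -1.3]
opening: 0.0156
```

Run:
```python
from look import *
s,f,p=look("side","s5")
s,f2,p=look("scene","e5")
a=cv2.resize(f["img"][95:155,270:370,::-1],None,fx=6,fy=6,interpolation=cv2.INTER_CUBIC)
b=cv2.resize(f2["img"][190:270,400:490,::-1],None,fx=6,fy=6,interpolation=cv2.INTER_CUBIC)
cv2.imwrite("pics/c8.png",a);cv2.imwrite("pics/c9.png",b)
```

```text
clk 7.4 p [0.6254 0.2108 0.1551] yaw 0.733 z [ 1.8e-03  3.0e-04 -1.0e+00] F [ 0.6  -0.28 -1.29] M [ 0.013 -0.058  0.042] op 0.0156 q [ 0.05  0.52 -0.63  1.42  0.31  1.3  -1.43]
clk 7.45 p [0.6255 0.2109 0.1551] yaw 0.733 z [ 1.8e-03  2.0e-04 -1.0e+00] F [-0.49 -0.52  0.08] M [-0.046  0.044  0.015] op 0.0156 q [ 0.05  0.52 -0.63  1.42  0.31  1.3  -1.43]
```

View pics/c8.png

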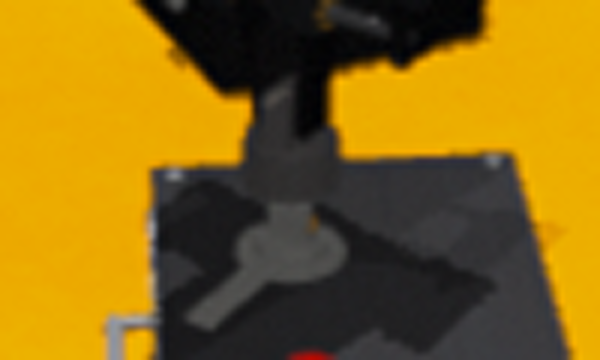

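View pics/c9.png

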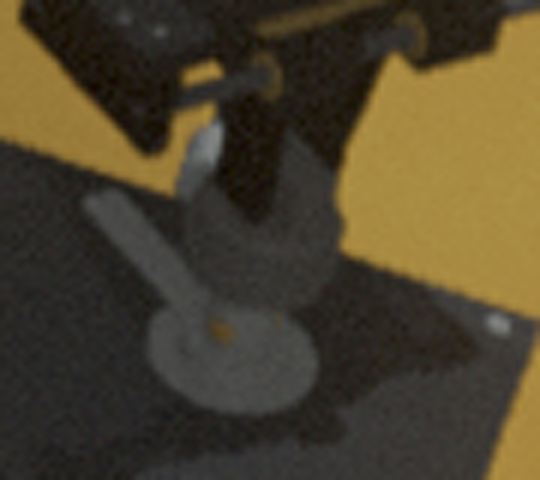

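Run:
```python
from h import *
for z in(.082,.09,.112,.123,.151):
    P=np.array([.625,.2105,z])
    print(z,(proj(SC,P)[::-1]-[400,190])*6,(proj(SI,P)[::-1]-[270,95])*6)
P=np.array([.630,.2105,.123]);print((proj(SC,P)[::-1]-[400,190])*6,(proj(SI,P)[::-1]-[270,95])*6)
P=np.array([.625,.2155,.123]);print((proj(SC,P)[::-1]-[400,190])*6,(proj(SI,P)[::-1]-[270,95])*6)
```

```text
0.082 [225.4992565  350.85539458] [284.93883966 242.17663976]
0.09 [229.49099642 334.11668685] [284.8640829  229.07877818]
0.112 [240.66398253 287.26459919] [284.65471052 192.39540166]
0.123 [246.36075107 263.37613315] [284.54788621 173.67910128]
0.151 [261.20566509 201.12641706] [284.26929065 124.86738099]
[244.46092639 272.80356402] [294.0275935  172.41541068]
[261.26690656 266.78116943] [282.22249443 168.68739539]
```

>>> servo_tool:
  targets: "-0.015 0 0.08 0 0 0 0;0 0 0.08 0 0 0 0;0 0 0.06 0 0 0 0;0 0 0.05 0 0 0 0;0 0 0.05 0 0 0 0;0 0 0.05 0 0 0 0;0 0 0 0 0 0 0;0 0 0 0 0 0 0"

```text
clock: 8.17
eef_pos: [0.6245, 0.2106, 0.1388]
ee_rot: [2.933, 1.127, -0.0]
wrist_force: [0.7, 0.0, -1.5]
opening: 0.0161
```

Run:
```python
from look import *
look("wrist","w6")
```

```text
clk 8.1667 p [0.6245 0.2106 0.1388] yaw 0.7335 z [-2.e-04 -1.e-04 -1.e+00] F [ 0.68  0.02 -1.45] M [-0.097 -0.06  -0.015] op 0.0161 q [ 0.05  0.54 -0.63  1.44  0.32  1.27 -1.44]
```

>>> servo_tool:
  targets: "0 0 0.05 0 0 0 0;0 0 0.05 0 0 0 0;0 0 0.04 0 0 0 0;0 0 0 0 0 0 0;0 0 0 0 0 0 0"

```text
clock: 8.63
eef_pos: [0.6245, 0.2106, 0.1332]
ee_rot: [2.933, 1.126, -0.0]
wrist_force: [-0.2, -0.2, -1.4]
opening: 0.0158
```

>>> servo_tool:
  targets: "0 0 0.025 0 0 0 0;0 0 0.025 0 0 0 0;0 0 0 0 0 0 0"
  squeeze: 50

```text
clock: 8.88
eef_pos: [0.625, 0.2105, 0.1316]
ee_rot: [2.932, 1.126, 0.001]
wrist_force: [2.7, -1.2, 0.7]
opening: 0.0157
```

>>> servo_tool:
  targets: "0 0 0.025 0 0 0 0;0 0 0.025 0 0 0 0;0 0 0 0 0 0 0"

```text
clock: 9.13
eef_pos: [0.6249, 0.2106, 0.1299]
ee_rot: [2.932, 1.126, 0.002]
wrist_force: [1.7, -1.3, 2.8]
opening: 0.0156
```

>>> servo_tool:
  targets: "0 0 0.025 0 0 0 0;0 0 0.025 0 0 0 0;0 0 0 0 0 0 0"

```text
clock: 9.38
eef_pos: [0.6248, 0.2106, 0.1274]
ee_rot: [2.933, 1.126, 0.001]
wrist_force: [2.1, 0.1, 1.3]
opening: 0.0155
```

>>> servo_tool:
  targets: "0 0 0.025 0 0 0 0;0 0 0.025 0 0 0 0;0 0 0 0 0 0 0"

```text
clock: 9.63
eef_pos: [0.6246, 0.2105, 0.1246]
ee_rot: [2.933, 1.126, -0.0]
wrist_force: [4.5, -0.2, -3.9]
opening: 0.0154
```

Run:
```python
from look import *
s,f,p=look("side","s7")
s,f2,p=look("scene","e7")
s,f3,p=look("wrist","w7")
a=cv2.resize(f["img"][95:155,270:370,::-1],None,fx=6,fy=6,interpolation=cv2.INTER_CUBIC)
b=cv2.resize(f2["img"][190:270,400:490,::-1],None,fx=6,fy=6,interpolation=cv2.INTER_CUBIC)
b=np.clip(b.astype(float)*1.6,0,255).astype('uint8')
cv2.imwrite("pics/c10.png",a);cv2.imwrite("pics/c11.png",b)
```

```text
clk 9.6333 p [0.6246 0.2105 0.1246] yaw 0.7334 z [-1.e-04 -1.e-04 -1.e+00] F [ 4.52 -0.24 -3.86] M [ 0.067 -1.268 -0.029] op 0.0154 q [ 0.05  0.55 -0.62  1.45  0.33  1.24 -1.44]
clk 9.6833 p [0.6245 0.2105 0.1245] yaw 0.7334 z [-3.e-04 -0.e+00 -1.e+00] F [ 5.36  0.12 -5.32] M [ 0.068 -1.201 -0.002] op 0.0153 q [ 0.05  0.55 -0.62  1.45  0.33  1.24 -1.44]
clk 9.7333 p [0.6245 0.2105 0.1245] yaw 0.7335 z [-5.e-04 -1.e-04 -1.e+00] F [ 4.36  0.32 -5.3 ] M [ 0.009 -1.265  0.012] op 0.0156 q [ 0.05  0.55 -0.62  1.45  0.33  1.24 -1.44]
```

View pics/c10.png

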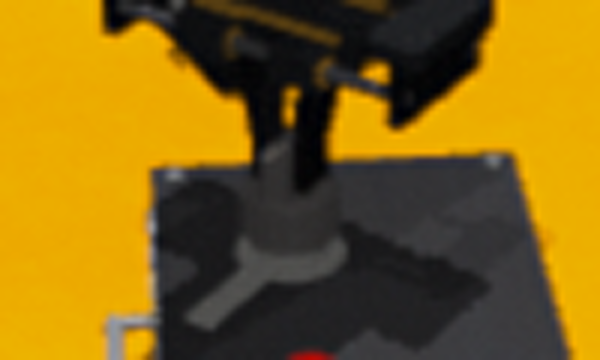

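View pics/c11.png

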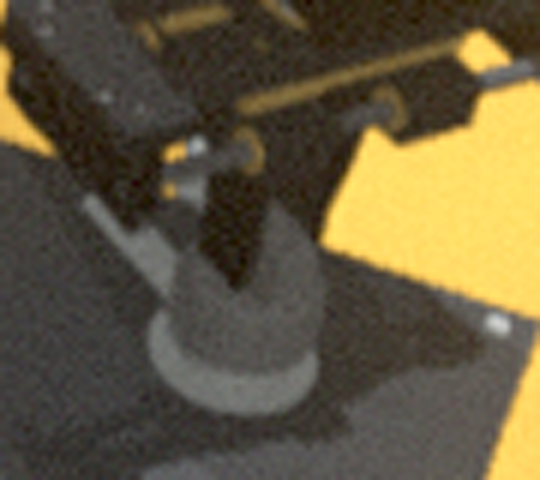

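View pics/w7.png

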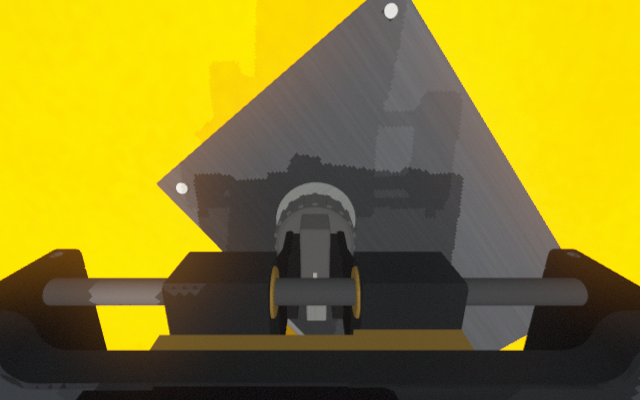

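>>> servo_tool:
  targets: "0 0 0.025 0 0 0 0;0 0 0.025 0 0 0 0;0 0 0 0 0 0 0"

```text
clock: 10.03
eef_pos: [0.6243, 0.2104, 0.1231]
ee_rot: [2.932, 1.126, -0.001]
wrist_force: [2.1, -2.3, -2.6]
opening: 0.0154
```

>>> servo_tool:
  targets: "0 0 0.025 0 0 0 0;0 0 0.025 0 0 0 0;0 0 0 0 0 0 0"

```text
clock: 10.28
eef_pos: [0.6244, 0.2105, 0.122]
ee_rot: [2.932, 1.126, -0.0]
wrist_force: [-0.5, -3.0, 5.1]
opening: 0.0158
```

>>> servo_tool:
  targets: "0 0 0.025 0 0 0 0;0 0 0 0 0 0 0;0 0 0 0 0 0 0"

```text
clock: 10.53
eef_pos: [0.6245, 0.2106, 0.122]
ee_rot: [2.932, 1.126, 0.001]
wrist_force: [-3.6, -3.9, 11.6]
opening: 0.0157
```

>>> servo_tool:
  targets: "0 0 -0.04 0 0 0.2 0;0 0 0 0 0 0.4 0;0 0 0 0 0 0.5 0;0 0 0 0 0 0.5 0;0 0 0 0 0 0.5 0;0 0 0 0 0 0.5 0;0 0 0 0 0 0.5 0;0 0 0 0 0 0.5 0;0 0 0 0 0 0.4 0;0 0 0 0 0 0 0"

```text
clock: 11.37
eef_pos: [0.6243, 0.2104, 0.122]
ee_rot: [3.103, 0.488, -0.001]
wrist_force: [-0.9, -3.5, 3.0]
opening: 0.0152
```

Run:
```python
from look import *
look("wrist","w8")
```

```text
clk 11.3667 p [0.6243 0.2104 0.122 ] yaw 0.3122 z [-3.e-04 -7.e-04 -1.e+00] F [-0.93 -3.48  2.96] M [-0.74   0.009  0.007] op 0.0152 q [-0.    0.53 -0.54  1.46  0.28  1.23 -1.84]
```

View pics/w8.png

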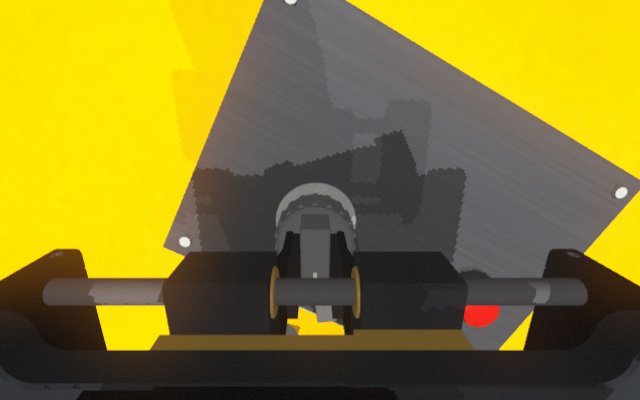

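>>> servo_tool:
  targets: "0 0 0 0 0 0.3 0;0 0 0 0 0 0.5 0;0 0 0 0 0 0.5 0;0 0 0 0 0 0.5 0;0 0 0 0 0 0.5 0;0 0 0 0 0 0.5 0;0 0 0 0 0 0.5 0;0 0 0 0 0 0.5 0;0 0 0 0 0 0.4 0;0 0 0 0 0 0.2 0;0 0 0 0 0 0 0;0 0 0 0 0 0 0"

```text
clock: 12.42
eef_pos: [0.6245, 0.2106, 0.122]
ee_rot: [3.133, -0.227, -0.0]
wrist_force: [-0.5, -2.6, 3.4]
opening: 0.0154
```

Run:
```python
from look import *
look("wrist","w9")
```

```text
clk 12.4167 p [0.6245 0.2106 0.122 ] yaw -0.1444 z [-0.e+00 -2.e-04 -1.e+00] F [-0.49 -2.6   3.42] M [-0.715  0.127  0.056] op 0.0154 q [-0.06  0.52 -0.46  1.46  0.24  1.22 -2.27]
```

View pics/w9.png

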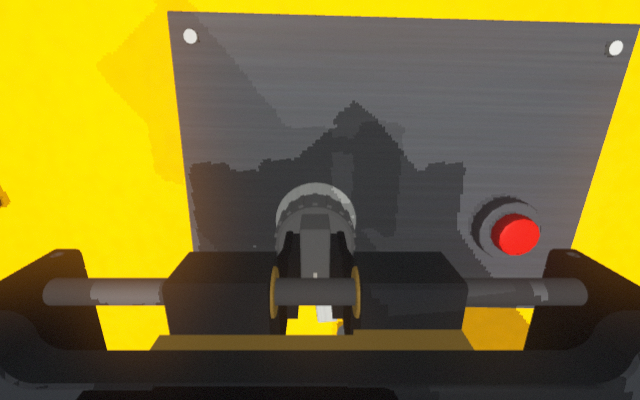

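>>> servo_tool:
  targets: "0 0 0 0 0 0.15 0;0 0 0 0 0 0.15 0;0 0 0 0 0 0.15 0;0 0 0 0 0 0 0;0 0 0 0 0 0 0"

```text
clock: 12.88
eef_pos: [0.6245, 0.2106, 0.122]
ee_rot: [3.127, -0.303, 0.0]
wrist_force: [-1.6, -3.2, 4.4]
opening: 0.0157
```

Run:
```python
from look import *
look("wrist","w10")
```

```text
clk 12.8833 p [0.6245 0.2106 0.122 ] yaw -0.1933 z [ 1.e-04 -2.e-04 -1.e+00] F [-1.59 -3.23  4.41] M [-0.808  0.258  0.046] op 0.0157 q [-0.06  0.51 -0.45  1.46  0.23  1.22 -2.31]
```

>>> servo_tool:
  targets: "0 0 0 0 0 0.15 0;0 0 0 0 0 0.15 0;0 0 0 0 0 0 0"

```text
clock: 13.18
eef_pos: [0.6244, 0.2105, 0.122]
ee_rot: [3.121, -0.354, -0.0]
wrist_force: [-2.1, -4.1, 5.1]
opening: 0.0159
```

Run:
```python
from look import *
look("wrist","w11")
```

```text
clk 13.1833 p [0.6244 0.2105 0.122 ] yaw -0.2261 z [-2.e-04 -3.e-04 -1.e+00] F [-2.12 -4.09  5.09] M [-0.951  0.499  0.211] op 0.0159 q [-0.07  0.51 -0.45  1.46  0.23  1.22 -2.34]
```

>>> servo_tool:
  targets: "0 0 0 0 0 0 0;0 0 0 0 0 0 45;0 0 0 0 0 0 45;0 0 0 0 0 0 45;0 0 0 0 0 0 45;0 0 -0.2 0 0 0 45;0 0 -0.5 0 0 0 45;0 0 -0.9 0 0 0 45;0 0 -0.9 0 0 0 45;-0.3 0 -0.9 0 0 0 45;-0.5 0 -0.3 0 0 0 45;-0.3 0 0 0 0 0 45;0 0 0 0 0 0 45;0 0 0 0 0 0 45"

```text
clock: 14.4
eef_pos: [0.5815, 0.2206, 0.2705]
ee_rot: [3.122, -0.351, 0.001]
wrist_force: [-0.1, -0.4, -0.5]
opening: 0.0394
```

Run:
```python
from look import *
s,f,p=look("wrist","w12")
for tg,z in (("lock_knob",.09),("knob_bar",.13),("lock_front",.08)):
    for d in robot.pinpoint(tg,f): print(tg,d,plane(f,d["centre"],z,p))
```

```text
clk 14.4 p [0.5815 0.2206 0.2705] yaw -0.224 z [ 9.e-04 -2.e-04 -1.e+00] F [-0.06 -0.42 -0.48] M [ 0.03  -0.01  -0.049] op 0.0394 q [-0.07  0.35 -0.48  1.38  0.16  1.46 -2.34]
lock_knob {'centre': [204.2, 626.3], 'conf': 0.93} [ 0.46319695 -0.13622481  0.09      ]
lock_knob {'centre': [139.2, 316.0], 'conf': 0.59} [0.621315   0.20947033 0.09      ]
knob_bar {'centre': [140.1, 314.8], 'conf': 0.67} [0.62561412 0.20989022 0.13      ]
lock_front {'centre': [192.0, 322.4], 'conf': 0.77} [0.55622474 0.21620083 0.08      ]
```

View pics/w12.png

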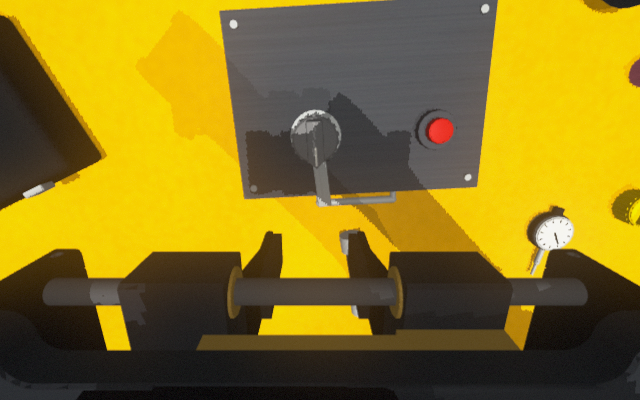

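Run:
```python
import cv2,numpy as np
a=cv2.imread("pics/w12.png")
c=cv2.resize(a[100:215,270:370],None,fx=5.2,fy=5.2,interpolation=cv2.INTER_CUBIC)
cv2.imwrite("pics/c13.png",np.clip(c.astype(float)*1.5,0,255).astype('uint8'))
```

```text
(no output)
```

View pics/c13.png

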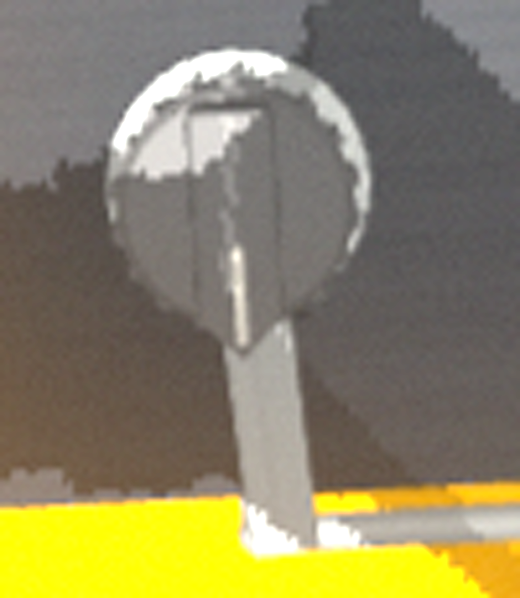

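Run:
```python
from look import *
s,f,p=look("wrist","w13")
q=lambda x,y,z:plane(f,(100+y/5.2,270+x/5.2),z,p)
def an(d): return np.arctan2(d[1],d[0])
b=q(232,110,.142);t=q(242,353,.142);print("bar",an(b-t),np.linalg.norm(b-t),t+(b-t)*25/46)
print("line",an(q(235,248,.142)-q(240,345,.142)))
print("tongue",an(q(265,370,.086)-q(277.5,500,.086)))
S={k:plane(f,(r,c),.08,p) for k,(c,r) in dict(BL=(233.5,23.5),BR=(485,8.5),FL=(253.5,188),FR=(468,177.5)).items()}
print("drawer",an(S["BL"]-S["FL"]),an(S["BR"]-S["FR"]),an(S["BL"]-S["BR"])-np.pi/2,an(S["FL"]-S["FR"])-np.pi/2)
```

```text
clk 14.6 p [0.5821 0.2198 0.269 ] yaw -0.2256 z [-1.2e-03 -5.0e-04 -1.0e+00] F [ 0.56  0.31 -0.15] M [ 0.047  0.003 -0.022] op 0.0391 q [-0.07  0.35 -0.48  1.37  0.16  1.46 -2.34]
bar -0.1838730223191382 0.04435439454841037 [0.62473939 0.20856679 0.142     ]
line -0.17401352853451638
tongue -0.12611308204198696
drawer -0.17117831143347137 -0.16895222628476855 -0.17316360651453655 -0.17553907014242376
```

Run:
```python
from look import *
s,f,p=look("side","s14"); s2,f2,_=look("scene","e14")
A=robot.pinpoint("knob_bar",f);B=robot.pinpoint("knob_bar",f2)
print([(d["centre"],d["conf"]) for d in A],[(d["centre"],d["conf"]) for d in B])
for z in(.09,.13,.142,.101,.153): print(z,proj(SI,np.array([.6246,.21,z])),proj(SC,np.array([.6246,.21,z])))
a=cv2.resize(f["img"][95:165,270:370,::-1],None,fx=4,fy=4,interpolation=cv2.INTER_CUBIC)
b=cv2.resize(f2["img"][200:270,390:490,::-1],None,fx=4,fy=4,interpolation=cv2.INTER_CUBIC)
cv2.imwrite("pics/c14.png",np.clip(np.hstack([a,b]).astype(float)*1.4,0,255).astype('uint8'))
```

```text
clk 14.65 p [0.582  0.2199 0.2691] yaw -0.2255 z [-1.1e-03 -4.0e-04 -1.0e+00] F [-0.4  -0.32 -0.64] M [0.053 0.027 0.034] op 0.0393 q [-0.07  0.35 -0.48  1.37  0.16  1.46 -2.34]
clk 14.7 p [0.582  0.22   0.2692] yaw -0.2253 z [-1.e-03 -3.e-04 -1.e+00] F [ 0.27  0.07 -0.04] M [ 0.051  0.034 -0.001] op 0.0395 q [-0.07  0.35 -0.48  1.37  0.16  1.46 -2.34]
[([253.9, 352.5], 0.82), ([267.1, 270.3], 0.73), ([120.5, 317.2], 0.64)] [([231.3, 446.5], 0.83), ([170.0, 281.7], 0.65), ([197.8, 243.9], 0.58), ([211.1, 252.1], 0.56), ([261.5, 245.6], 0.16)]
0.09 [133.28158445 317.3914724 ] [245.50304841 438.03112491]
0.13 [122.03927427 317.32515582] [231.15344279 441.44685771]
0.142 [118.55670265 317.3046127 ] [226.71317487 442.50380445]
0.101 [130.24471428 317.37355839] [241.62444404 438.9543751 ]
0.153 [115.31802459 317.28550826] [222.58593157 443.48623983]
```

View pics/c14.png

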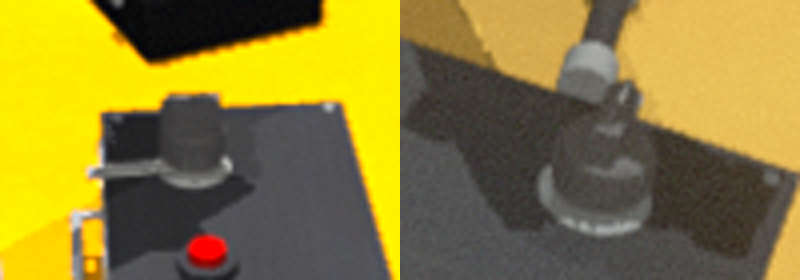

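View pics/s14.png

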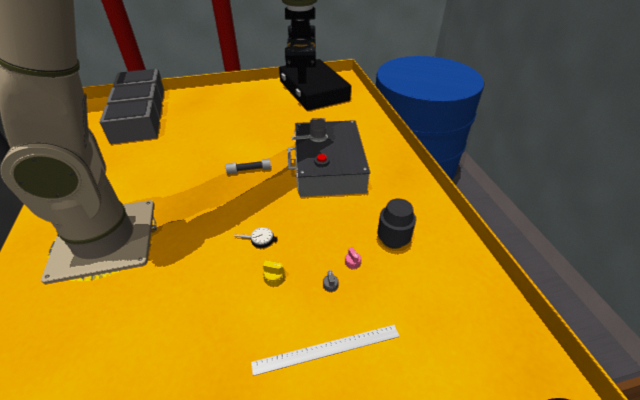

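```bash
python3 -c "
from cell import robot
print(robot.job_done()); print(robot.sense()['clock'])"
```

```text
the job is handed in; nothing more can be done
None
the job is handed in; nothing more can be done
```

The lock knob is on the D-shaft, turned clockwise to its stop and released. I handed the job in at about 15 s of the 58 s allowed. The hand-in gives no verdict, so the evidence is my own checks.

**What I did:** I picked up the larger grey knob by its bar and lined its nose up with the spindle tongue. I pushed it on in steps of 1 to 2 mm, and the gripper read at most about 12 N. I then turned it about 0.95 rad clockwise, until the wrist torque rose to 0.21 N m at the stop. Last, I opened the gripper and lifted clear.

**Checks that agreed:**
- **Fully home:** it stopped firmly at a TCP height of 0.122 m, which is the height expected for fully home. After release, the scene and side pictures also put the bar within 2 pixels of where it should be.
- **Locked:** the bar measured -0.18 rad against -0.17 rad for the drawer, well inside the 0.15 rad limit.
- **Surroundings:** in the last pictures the gauges and the other things showed no visible movement, and I saw no sign that the button had been touched.

**Checks that disagreed:**
- **Snap not seen as a jump:** the 8 to 16 N snap did not show as a clear peak. The push read only about 4 N, then the knob pulled downward by 4 to 5 N before it seated.
- **Bar length:** it measured 44 mm in the last wrist picture instead of 46 mm, probably pixel error and a slightly moved arm.
- **Tongue angle:** it measured about 0.045 rad off the drawer direction. I put that down to pixel error or play in the bore.

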